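Charge the bench pressure filter

TASK

Charge the bench pressure filter: first push its vent lever all the way over towards the back of the unit, so that the vent is shut. Then pump the spring plunger with your fingertips, pressing it down and letting it come back up again and again, until the indicator pin has popped fully out, and leave the plunger up. Only push and press: do not pull the plunger up or touch the pin, and leave the glassware and everything else standing where it is.

Things in the scene. Friction and masses are not known exactly. Their poses are not given: they have to be found in the camera images.
- pump: The pressure filter: a white block 150 (x) x 260 (y) x 60 mm high, fixed. Origin under its centre, z up; front -x, back +x. On its deck, in its frame (mm): plunger at (-10, -85) in a barrel (radius 19, top 95 above the bench); vent lever at (0, 95) between two cheeks; indicator pin at (45, -10).
- holder_top (a point): Middle of the top of the round steel filter holder (fixed on the deck, radius 36 mm, 106 mm above the bench) between plunger and vent lever.
- palm_cap: The black round cap of the plunger, diameter 42 mm, 14 mm thick, on a 12 mm rod. Origin at the middle of its flat top, 140 mm above the bench when up, 112 mm when fully pressed.
- plunger (a joint): Travel of the plunger in m: 0 at rest (up), 0.028 fully pressed. A spring (350 N/m, so about 10 N at the bottom, plus a little damping) brings it back up in about 0.2 s once it is let go. It could be pulled up to -0.012, which is wrong.
- pin (a joint): How far the indicator pin is out, in m: 0 in, 0.024 fully out at its stop. Each down stroke of the plunger drives it out by 0.18 of the stroke (5 mm for a full one), the up stroke leaves it there; at last, somewhere past 0.010 to 0.018 (differs), it springs to the stop. It starts at 0; three to six full strokes, more do no harm.
- indicator: The indicator pin: a steel rod of diameter 16 mm that rises from its dark collar. Origin at the middle of its top; not to be touched.
- pin_collar (a point): Middle of the top of the pin's collar, diameter 28 mm, 66 mm above the bench. The pin's top is 1 mm above it when in, 25 mm above it when fully out.
- vent (a joint): Angle of the vent lever in rad: 0 leaning 0.6 rad to the front (pump -x), vent open; 0.6 upright; 1.2 leaning 0.6 rad to the back (pump +x), at its stop, vent shut. It starts between 0 and 0.2 and stays where it is left (friction 0.08 N m).
- vent_hinge (a point): The lever's hinge, 75 mm above the bench, on an axis along the pump's y.
- vent_ball (a point): Centre of the black ball (radius 10 mm) at the end of the vent lever, 65 mm from the hinge; the lever's rod has a radius of 6 mm.
- stirrer: Grey magnetic stirrer, 160 x 160 mm, 80 mm high with a white round plate, fixed; a bystander. Origin under its centre.
- beaker: Glass beaker, diameter 70, 90 mm high, loose on the stirrer. Origin under its centre.
- cup: White plastic cup, diameter 58, 70 mm high, loose in front of the pump. Origin under its centre.
- vial: Amber vial with a white cap, diameter 26, 55 mm high, loose behind the pump. Origin under its centre.
- stopper: Rubber stopper, diameter 27, 26 mm high, loose on the pump's deck between plunger and pin. Origin under its centre.
- reagent: Clear reagent bottle with a blue cap, diameter 86, 170 mm high, loose behind the pump and the stirrer. Origin under its centre.
- flask: Conical glass flask, diameter 84, 114 mm high, loose at the right side. Origin under its centre.
- tin: Aluminium tin, diameter 60, 50 mm high, loose at the left side. Origin under its centre.

How it is judged:
By the outcome, as a careful person would: the job done as asked, in the order asked, and still so for the second after the job is handed in, with the robot touching nothing.
It also fails if it takes over 51 s, if anything falls off the work surface, if the arm or the gripper's body presses on something with over 40 N, if the wrist force passes 120 N, or if a joint passes its speed limit or range.

ROBOT

A 6-joint arm with a two-finger parallel gripper is mounted at the origin on the work surface. World frame = base frame: x ahead of the robot, y to its left, z up, the work surface at z = 0. Lengths are in m, angles in rad, forces in N, time in s.
With the tool pointing down it reaches from about 0.3 to 0.775 m from the base axis. Payload 14.6 kg.
Tool frame: the origin (TCP) lies at the very end of the fingers, on their centre line; the grasp point (between the pads) lies 19 mm behind it; z points along the fingers, y is the line along which they close (so a half turn about z gives the same grasp; the last joint's range is limited). The gripper opens to 94 mm and grips with 3 to 60 N. Pads are 16 mm wide; open, the fingers measure 119 mm over their backs; the gripper's body (75 mm by 177 mm) begins 78 mm behind the grasp point.
Start: joints at [1.044, 0.3, 1.521, -0, 1.321, -0.067], TCP at [0.244, 0.493, 0.205] pointing down, gripper open.
Joint ranges: [-3.03, 3.03], [-0.79, 2.21], [0.23, 2.52], [-1.04, 4.18], [0, 3.07], [-2.55, 2.55]. Speed limits (rad/s): [2.22, 2.22, 2.57, 3.14, 3.14, 3.14].

INTERFACE

Orientations are given as [roll, pitch, yaw] about the fixed x, y, z axes, in that order (R = Rz(yaw) Ry(pitch) Rx(roll)).
In Python, from bench import arm, eyes, finish_job gives the robot as it stands.
- The arm moves only by the tool jog_arm, never from a script. Its arguments are lists of equal length, an entry for each row: "jaw": the closure, from 0 (fully open) to 1 (shut); "translation": the shift along the tool's x, y, z normalised to -1 to 1, where 1 is 8 cm, a list of three; "rot": the turn, a rotation vector about the tool's x, y, z normalised to -1 to 1, where 1 is 360 degrees, a list of three. In form: {"jaw": [jaw, ...], "translation": [[x, y, z], ...], "rot": [[ax, ay, az], ...]}. A call has 1 to 5 rows; each row is the pose to reach, as a shift and turn from the pose commanded when the call began, along the tool's axes at that moment, turning the shorter way round; what a row does not reach only later rows make up. A row lasts 1/8 s, in which the tool goes at most 62.5 mm and 10.7 degrees, less where a joint would pass 70% of its speed; a pose out of reach is approached as far as the arm can. A call with a number of a shift or a turn outside -1 to 1 is refused whole. A call with a gripper value outside its range is refused whole. The fingers move at their own pace and stop on an object; the grip force is fixed at half the most. Time passes only in rows, so rows that repeat a pose let the fingers close. It gives the time, the measured TCP pose, the force, the opening and the grip force at its end, in the units of the state.
- arm.get_state(): the state, without advancing time (a new reading comes with each control period).
- eyes.read_camera(name): name is "scene" or "top" or "wrist"; returns a dict with "image" (400x640x3 uint8, red, green, blue), "z_map" (400x640 float32, m along the optical axis (not along the pixel's ray), 0 where there is no reading), "K" (3x3 intrinsics, pixels), "rvec" (rotation vector, rad) and "tvec" (3), from world to camera coordinates, as OpenCV has them; the wrist camera has in their place "hand_eye" (4x4, takes a point from camera to tool coordinates, whose origin is the TCP and whose axes are the flange's). Camera axes: x right, y down, z forward; pixel columns grow to the right and rows downward; lengths in m; the calibration is good to about 2 mm. A picture is of the moment at which its call begins: read the wrist's pose just before it.
- finish_job(): hands the job in; it is judged then, once.
The state is a dict: "clock": time; "qpos": joint angles; "joint_velocities": joint speeds; "effort": joint torques, N m; "eef_pos": TCP position; "orientation": TCP orientation; "wrist_force": force on the tool from outside, world axes, zero at the start; "wrist_torque": the same for the moment, N m; "width": opening from 0.0 (shut) to 1.0 (fully open); "grip_force": force on a finger pad.
Only numpy, scipy, OpenCV 4.12 (cv2) and the standard library are available. Lean on these libraries where they do the work, as an engineer would, in place of code of your own. Each camera call takes 0.05 s, during which the arm holds its last target. There are 200 camera calls.

## Working session

There is one attempt and no reset: what is moved stays moved. The work goes in short steps, Python scripts to look and compute and a tool call to move; the robot and the scene stay as the last step left them, time stands still between calls to the robot, and variables do not carry over. Pictures are saved under pics/ and viewed, at most 10 in all, crops included, and the job is handed in when it is done.

Besides the shell and the picture viewer there is one more tool, called after ">>>" as a command line: name --argument value ..., lists and objects as JSON in quotes. jog_arm: Moves the arm, as the interface text tells. Its arguments: {"type":"object","properties":{"jaw":{"type":"array"},"translation":{"type":"array"},"rot":{"type":"array"}},"required":["jaw","translation","rot"]}

```bash
mkdir -p pics; cat > h.py <<'E'
import numpy as np, cv2
from bench import arm, eyes, finish_job
def cloud(c):
    z=c["z_map"]; K=c["K"]; v,u=np.mgrid[:400,:640]
    P=np.stack([(u-K[0,2])*z/K[0,0],(v-K[1,2])*z/K[1,1],z],-1)
    R=cv2.Rodrigues(np.array(c["rvec"],float))[0]
    W=(P-np.array(c["tvec"]).ravel())@R
    W[z==0]=np.nan
    return W
def save(c,n): cv2.imwrite(f"pics/{n}.png",c["image"][...,::-1])
E
python3 - <<'E'
from h import *
print(arm.get_state())
for n in("scene","top"):
    c=eyes.read_camera(n); save(c,n+"0"); W=cloud(c); np.save(n+".npy",W); np.savez(n+"c.npz",**{k:c[k] for k in("K","rvec","tvec")})
    R=cv2.Rodrigues(np.array(c["rvec"],float))[0]; print(n,-R.T@np.array(c["tvec"]).ravel(),R[2])
E
```

```text
{'clock': 0.0, 'qpos': array([ 1.04439606e+00,  3.00482338e-01,  1.52160393e+00,  6.56945662e-07,
        1.32070957e+00, -6.65936867e-02]), 'joint_velocities': array([-0.00043224,  0.00013587, -0.00016041,  0.00073938, -0.00017442,
        0.00146906]), 'effort': array([ 1.46060679e-04, -5.31794214e+01, -3.52752256e+01,  7.08879204e-02,
        2.41916638e-02, -5.03516742e-05]), 'eef_pos': array([0.24393675, 0.49263764, 0.20487051]), 'orientation': array([-3.14039218e+00, -8.06998234e-05,  2.68178586e+00]), 'wrist_force': array([ 0.26545168,  0.27154957, -0.38441149]), 'wrist_torque': array([-0.00243606, -0.02209275, -0.02668287]), 'grip_force': 0.0, 'width': 1.0019729010486735}
scene [ 1.34134393 -0.52531131  0.84795397] [-0.64943234  0.43896033 -0.62092791]
top [0.47001961 0.00552612 1.26466667] [ 7.03029147e-02 -6.15771231e-04 -9.97525499e-01]
```

View pics/scene0.png

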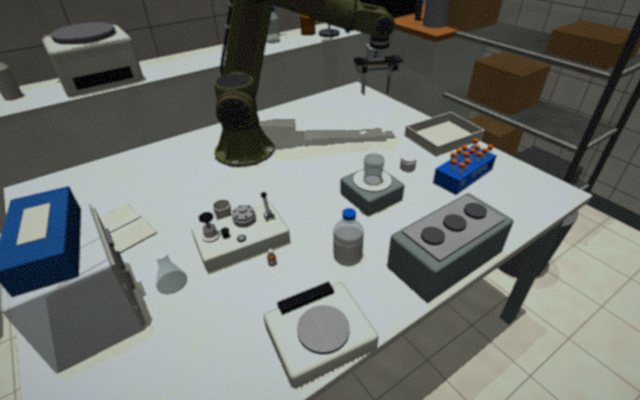

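View pics/top0.png

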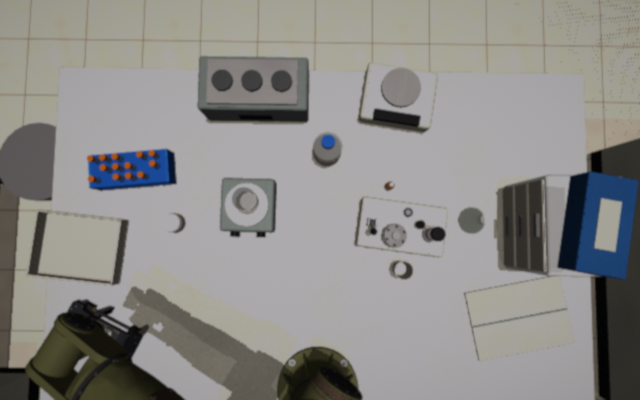

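The pump sits at about (402,226) in the top view. The cap is at (437,234), the holder at (394,236), the lever at (371,226) and the pin collar at (408,212). Next I get their positions in world coordinates.

```bash
python3 - <<'E'
from h import *
W=np.load("top.npy"); S=np.load("scene.npy")
for nm,A,(r0,r1,c0,c1) in(("top",W,(185,265,345,460)),("scene",S,(175,280,180,300))):
    a=A[r0:r1,c0:c1].reshape(-1,3); a=a[np.isfinite(a[:,0])]
    d=a[(a[:,2]>.045)&(a[:,2]<.07)]
    r=cv2.minAreaRect(d[:,:2].astype(np.float32)); print(nm,"deck",r,np.median(d[:,2]),len(d))
    for l,h in((.072,.085),(.085,.1),(.1,.115),(.115,.128),(.128,.15)):
        q=a[(a[:,2]>l)&(a[:,2]<h)]
        if len(q)<2: continue
        _,lab=cv2.partition(q[:,:2].astype(np.float32),.012**2) if hasattr(cv2,'partition') else (0,None)
        from scipy.cluster.hierarchy import fcluster,linkage
        L=fcluster(linkage(q[:,:2],'single'),.012,'distance')
        for i in set(L):
            s=q[L==i]
            if len(s)>2: print(l,h,len(s),s.mean(0).round(4),np.ptp(s,0).round(3))
for nm in("top","scene"):
    im=cv2.imread(f"pics/{nm}0.png")
    r=(185,275,345,495) if nm=="top" else (170,300,150,310)
    cv2.imwrite(f"pics/{nm}crop.png",cv2.resize(im[r[0]:r[1],r[2]:r[3]],None,fx=5,fy=5,interpolation=cv2.INTER_CUBIC) if nm=="top" else cv2.resize(im[r[0]:r[1],r[2]:r[3]],None,fx=4.5,fy=4.5,interpolation=cv2.INTER_CUBIC))
E
```

```text
top deck ((0.5005614757537842, -0.25186917185783386), (0.26037365198135376, 0.23439143598079681), 82.59050750732422) 0.05877338646480044 3423
0.072 0.085 18 [ 0.4803 -0.3198  0.0782] [0.035 0.017 0.012]
0.072 0.085 27 [ 0.5058 -0.2969  0.0824] [0.023 0.024 0.01 ]
0.072 0.085 42 [ 0.5112 -0.1571  0.0807] [0.023 0.028 0.012]
0.072 0.085 61 [ 0.4709 -0.207   0.0807] [0.068 0.063 0.013]
0.085 0.1 44 [ 0.4781 -0.3229  0.0933] [0.035 0.018 0.009]
0.085 0.1 39 [ 0.5049 -0.2996  0.0872] [0.021 0.024 0.006]
0.085 0.1 350 [ 0.472  -0.2217  0.0944] [0.064 0.066 0.015]
0.085 0.1 23 [ 0.5099 -0.1554  0.089 ] [0.018 0.029 0.013]
0.1 0.115 11 [ 0.499  -0.154   0.1069] [0.012 0.01  0.015]
0.1 0.115 56 [ 0.472  -0.2229  0.1045] [0.026 0.023 0.009]
0.115 0.128 5 [ 0.4939 -0.1537  0.1221] [0.003 0.005 0.009]
0.128 0.15 38 [ 0.4818 -0.1526  0.1383] [0.017 0.016 0.013]
0.128 0.15 180 [ 0.4778 -0.3337  0.1382] [0.039 0.041 0.015]
scene deck ((0.4784412980079651, -0.24300016462802887), (0.2869434356689453, 0.25688567757606506), 64.6834945678711) 0.06041810986730359 2815
0.072 0.085 3 [ 0.3593 -0.2786  0.07
[... 282 characters left out ...]
 0.5018 -0.2988  0.0869] [0.027 0.024 0.005]
0.085 0.1 114 [ 0.4801 -0.3347  0.0939] [0.039 0.038 0.014]
0.085 0.1 241 [ 0.4758 -0.2241  0.0949] [0.067 0.066 0.015]
0.085 0.1 38 [ 0.5046 -0.1574  0.0894] [0.026 0.028 0.014]
0.1 0.115 18 [ 0.4774 -0.3344  0.1081] [0.009 0.011 0.012]
0.1 0.115 21 [ 0.4948 -0.1559  0.1068] [0.019 0.011 0.014]
0.1 0.115 3 [ 0.4534 -0.2449  0.1011] [0.003 0.007 0.001]
0.1 0.115 49 [ 0.4704 -0.2229  0.1055] [0.03  0.025 0.01 ]
0.115 0.128 3 [ 0.4764 -0.3361  0.1165] [0.002 0.005 0.001]
0.115 0.128 19 [ 0.4893 -0.1554  0.1217] [0.011 0.011 0.012]
0.128 0.15 36 [ 0.4818 -0.1549  0.1381] [0.017 0.017 0.016]
0.128 0.15 139 [ 0.4783 -0.3347  0.1394] [0.044 0.04  0.015]
```

View pics/topcrop.png

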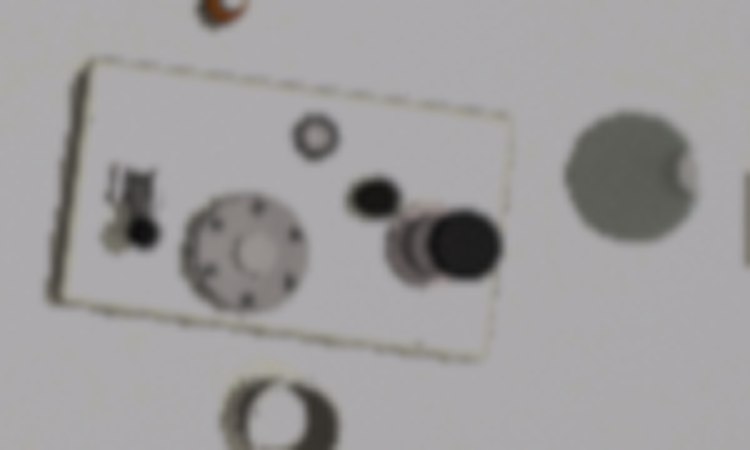

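View pics/scenecrop.png

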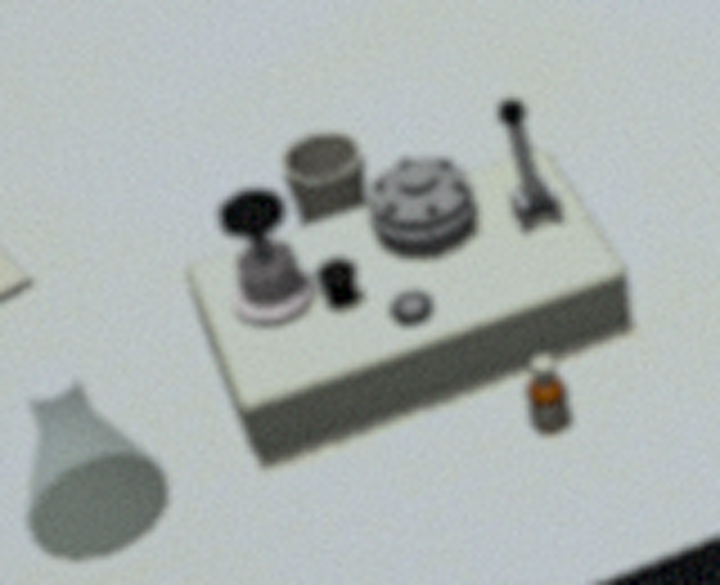

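The measurements agree with each other: cap (0.478,-0.334,0.140), ball (0.482,-0.154,0.133), hinge (0.5115,-0.157), pump yaw about -7.4°. The lever angle is about 0.12, and the heights and sizes match the text. I now move towards the front of the lever, with the jaws shut and staying high.

>>> jog_arm --jaw '[1,1]' --translation '[[-0.5,-0.5,0],[-1,-1,0]]' --rot '[[0,0,0],[0,0,0]]'

```text
clock: 0.35
eef_pos: [0.2802, 0.3843, 0.2048]
orientation: [-3.141, -0.0, 2.683]
wrist_force: [1.4, 0.3, 0.6]
width: 0.824
grip_force: 0.0
```

>>> jog_arm --jaw '[1,1]' --translation '[[-0.5,-0.5,0],[-1,-1,0]]' --rot '[[0,0,0],[0,0,0]]'

```text
clock: 0.6
eef_pos: [0.3166, 0.2767, 0.2053]
orientation: [-3.141, 0.0, 2.682]
wrist_force: [1.1, -0.1, -1.1]
width: 0.613
grip_force: 0.0
```

>>> jog_arm --jaw '[1,1]' --translation '[[-0.5,-0.5,0],[-1,-1,0]]' --rot '[[0,0,0],[0,0,0]]'

```text
clock: 0.85
eef_pos: [0.3528, 0.1695, 0.2054]
orientation: [3.142, 0.0, 2.682]
wrist_force: [1.1, 0.3, -0.3]
width: 0.396
grip_force: 0.0
```

>>> jog_arm --jaw '[1,1,1]' --translation '[[-0.5,-0.5,0],[-1,-1,0],[-1,-1,0]]' --rot '[[0,0,0],[0,0,0],[0,0,0]]'

```text
clock: 1.23
eef_pos: [0.3894, 0.0613, 0.2053]
orientation: [-3.141, -0.0, 2.676]
wrist_force: [-0.3, 0.6, -0.0]
width: 0.08
grip_force: 0.0
```

>>> jog_arm --jaw '[1,1]' --translation '[[-0.45,-0.5,0],[-0.91,-1,0]]' --rot '[[0,0,0],[0,0,0]]'

```text
clock: 1.48
eef_pos: [0.4188, -0.0403, 0.2055]
orientation: [3.141, 0.0, 2.684]
wrist_force: [1.2, 1.0, -0.6]
width: 0.005
grip_force: 0.0
```

>>> jog_arm --jaw '[1,1,1,1]' --translation '[[-0.45,-0.5,0],[-0.91,-1,0],[-0.91,-1,0],[-0.91,-1,0]]' --rot '[[0,0,-0.026],[0,0,-0.0525],[0,0,-0.0525],[0,0,-0.0525]]'

```text
clock: 1.98
eef_pos: [0.4482, -0.1429, 0.2051]
orientation: [3.141, -0.001, 3.01]
wrist_force: [0.4, -0.0, -0.3]
width: 0.007
grip_force: 0.0
```

>>> jog_arm --jaw '[1,1,1]' --translation '[[0,-0.07,0.5],[0,-0.07,1],[0,-0.07,1]]' --rot '[[0,0,0],[0,0,0],[0,0,0]]'

```text
clock: 2.35
eef_pos: [0.4464, -0.1476, 0.1239]
orientation: [3.14, -0.004, 3.012]
wrist_force: [0.2, 0.4, 0.1]
width: 0.004
grip_force: 0.0
```

>>> jog_arm --jaw '[1,1,1,1,1]' --translation '[[0,0,0.18],[-0.25,0,0.18],[-0.4,0,0.18],[-0.6,0,0.18],[-0.75,0,0.18]]' --rot '[[0,0,0],[0,0,0],[0,0,0],[0,0,0],[0,0,0]]'

```text
clock: 2.98
eef_pos: [0.5073, -0.157, 0.1111]
orientation: [3.142, -0.001, 3.012]
wrist_force: [-5.4, 1.6, -1.0]
width: 0.007
grip_force: 2.2
```

>>> jog_arm --jaw '[1,1,1]' --translation '[[-0.08,0,0],[-0.12,0,0],[-0.12,0,0]]' --rot '[[0,0,0],[0,0,0],[0,0,0]]'

```text
clock: 3.35
eef_pos: [0.5161, -0.1583, 0.1109]
orientation: [3.141, -0.001, 3.012]
wrist_force: [-6.5, 1.6, 1.6]
width: 0.006
grip_force: 2.8
```

```bash
cat > lev.py <<'E'
from h import *
for n in("scene","top"):
    c=eyes.read_camera(n); A=cloud(c); np.save(n+"1.npy",A); save(c,n+"1")
    o=np.array([.5115,-.157]);R=np.array([[.9917,.1288],[-.1288,.9917]])
    a=A.reshape(-1,3); a=a[np.isfinite(a[:,0])]; g=c["image"].reshape(-1,3)[np.isfinite(A.reshape(-1,3)[:,0])].max(1)
    L=(a[:,:2]-o)@R
    m=(abs(L[:,1])<.02)&(abs(L[:,0])<.06)&(a[:,2]>.095)&(a[:,2]<.145)
    for x in np.arange(-.06,.06,.006):
        k=m&(L[:,0]>=x)&(L[:,0]<x+.006)
        if k.any(): print(n,x.round(3),k.sum(),a[k,2].min().round(3),a[k,2].max().round(3),g[k].mean().round())
print(arm.get_state()["wrist_force"])
E
python3 lev.py
```

```text
scene -0.006 4 0.128 0.144 87.0
scene -0.0 3 0.121 0.136 117.0
scene 0.006 26 0.116 0.144 73.0
scene 0.012 33 0.098 0.143 64.0
scene 0.018 4 0.104 0.114 48.0
scene 0.024 6 0.111 0.139 38.0
scene 0.03 16 0.125 0.141 33.0
scene 0.036 16 0.124 0.137 30.0
[-5.10056953  1.37663046  0.56414867]
```

>>> jog_arm --jaw '[1,1]' --translation '[[-0.05,0,0],[-0.05,0,0]]' --rot '[[0,0,0],[0,0,0]]'

```text
clock: 3.7
eef_pos: [0.5175, -0.1584, 0.1103]
orientation: [3.141, -0.008, 3.012]
wrist_force: [-24.5, 3.5, 6.1]
width: 0.007
grip_force: 12.0
```

>>> jog_arm --jaw '[1,1]' --translation '[[-0.03,0,0],[-0.03,0,0]]' --rot '[[0,0,0],[0,0,0]]'

```text
clock: 3.95
eef_pos: [0.5182, -0.1585, 0.11]
orientation: [3.14, -0.013, 3.012]
wrist_force: [-37.4, 4.8, 13.6]
width: 0.007
grip_force: 18.6
```

Stop reached: 37 N while hardly moving. I back off, lift and check.

>>> jog_arm --jaw '[1,1,1,1,1]' --translation '[[0.2,0,0],[0.4,0,0],[0.4,0,-0.4],[0.4,0,-0.8],[0.4,0,-0.8]]' --rot '[[0,0,0],[0,0,0],[0,0,0],[0,0,0],[0,0,0]]'

```text
clock: 4.58
eef_pos: [0.4924, -0.1556, 0.1776]
orientation: [-3.14, 0.006, 3.012]
wrist_force: [0.2, 0.6, -0.6]
width: 0.006
grip_force: 0.0
```

```bash
python3 lev.py
```

```text
scene 0.006 1 0.099 0.099 50.0
scene 0.012 5 0.096 0.11 56.0
scene 0.018 4 0.101 0.116 66.0
scene 0.024 6 0.112 0.139 54.0
scene 0.03 14 0.131 0.141 44.0
scene 0.036 18 0.126 0.138 28.0
[ 0.55526102 -0.53655705 -0.6342861 ]
```

>>> jog_arm --jaw '[1,1]' --translation '[[-0.05,-0.5,0],[-0.05,-1,0]]' --rot '[[0,0,0],[0,0,0]]'

```text
clock: 4.92
eef_pos: [0.4846, -0.2356, 0.1739]
orientation: [3.141, -0.001, 3.013]
wrist_force: [0.1, -0.6, -0.6]
width: 0.005
grip_force: 0.0
```

>>> jog_arm --jaw '[1,1,1,1]' --translation '[[-0.03,-0.5,0],[-0.06,-1,0],[-0.06,-1,0.2],[-0.06,-1,0.2]]' --rot '[[0,0,0],[0,0,0],[0,0,0],[0,0,0]]'

```text
clock: 5.42
eef_pos: [0.4785, -0.314, 0.1567]
orientation: [3.14, -0.003, 3.012]
wrist_force: [0.4, 0.7, 0.4]
width: 0.006
grip_force: 0.0
```

>>> jog_arm --jaw '[1,1,1]' --translation '[[0,-0.23,0],[0,-0.23,0.1],[0,-0.23,0.1]]' --rot '[[0,0,0],[0,0,0],[0,0,0]]'

```text
clock: 5.8
eef_pos: [0.4766, -0.3329, 0.1503]
orientation: [3.141, -0.001, 3.012]
wrist_force: [0.1, -0.2, 0.0]
width: 0.008
grip_force: 0.0
```

>>> jog_arm --jaw '[1,1,1,1]' --translation '[[0,0,0.15],[0,0,0.35],[0,0,0.48],[0,0,0.48]]' --rot '[[0,0,0],[0,0,0],[0,0,0],[0,0,0]]'

```text
clock: 6.3
eef_pos: [0.4773, -0.3332, 0.1127]
orientation: [-3.141, 0.001, 3.012]
wrist_force: [-0.9, 1.0, 10.5]
width: 0.003
grip_force: 4.8
```

>>> jog_arm --jaw '[1,1]' --translation '[[0,0,0.02],[0,0,0.02]]' --rot '[[0,0,0],[0,0,0]]'

```text
clock: 6.55
eef_pos: [0.4773, -0.3333, 0.1121]
orientation: [-3.141, 0.002, 3.012]
wrist_force: [-3.7, 3.8, 18.1]
width: 0.005
grip_force: 9.1
```

>>> jog_arm --jaw '[1,1,1,1]' --translation '[[0,0,-0.25],[0,0,-0.5],[0,0,-0.5],[0,0,-0.5]]' --rot '[[0,0,0],[0,0,0],[0,0,0],[0,0,0]]'

```text
clock: 7.05
eef_pos: [0.4765, -0.3328, 0.1496]
orientation: [3.141, -0.001, 3.012]
wrist_force: [-0.2, 0.5, -0.0]
width: 0.006
grip_force: 0.0
```

```bash
cat > pin.py <<'E'
from h import *
o=np.array([.5115,-.157]);R=np.array([[.9917,.1288],[-.1288,.9917]]); o=o-R@[0,.095]
for n in("scene","top"):
    c=eyes.read_camera(n); save(c,n+"2"); A=cloud(c); a=A.reshape(-1,3); a=a[np.isfinite(a[:,0])]
    L=(a[:,:2]-o)@R
    k=(np.hypot(L[:,0]-.045,L[:,1]+.01)<.007)
    print(n,"pin",np.percentile(a[k,2],[10,50,90]).round(4),k.sum())
    k=(np.hypot(L[:,0]+.01,L[:,1]+.085)<.025)&(a[:,2]>.1)&(a[:,2]<.147)
    print(n,"cap",np.percentile(a[k,2],[50,90]).round(4),k.sum())
    k=(np.hypot(L[:,0]-.036,L[:,1]-.095)<.014)&(a[:,2]>.115)
    print(n,"ball",a[k].mean(0).round(4) if k.any() else None)
E
python3 pin.py
```

```text
scene pin [0.0639 0.0704 0.0738] 22
scene cap [0.139  0.1417] 135
scene ball [ 0.5458 -0.1628  0.1332]
top pin [0.0664 0.0709 0.0739] 17
top cap [0.1387 0.1417] 44
top ball [ 0.5445 -0.1604  0.1322]
```

One full stroke moved the pin about 4–5 mm, and the cap came back up. I repeat it.

>>> jog_arm --jaw '[1,1,1,1,1]' --translation '[[0,0,0.2],[0,0,0.4],[0,0,0.5],[0,0,0.5],[0,0,0.25]]' --rot '[[0,0,0],[0,0,0],[0,0,0],[0,0,0],[0,0,0]]'

```text
clock: 7.78
eef_pos: [0.4768, -0.3331, 0.1299]
orientation: [3.141, -0.0, 3.012]
wrist_force: [0.7, -0.3, 2.4]
width: 0.008
grip_force: 0.9
```

>>> jog_arm --jaw '[1,1,1]' --translation '[[0,0,-0.25],[0,0,-0.25],[0,0,-0.25]]' --rot '[[0,0,0],[0,0,0],[0,0,0]]'

```text
clock: 8.15
eef_pos: [0.4764, -0.3328, 0.1493]
orientation: [3.14, -0.002, 3.012]
wrist_force: [0.2, -0.4, 0.4]
width: 0.004
grip_force: 0.0
```

>>> jog_arm --jaw '[1,1,1,1,1]' --translation '[[0,0,0.2],[0,0,0.4],[0,0,0.5],[0,0,0.5],[0,0,0.25]]' --rot '[[0,0,0],[0,0,0],[0,0,0],[0,0,0],[0,0,0]]'

```text
clock: 8.78
eef_pos: [0.4767, -0.3331, 0.1297]
orientation: [3.141, -0.001, 3.012]
wrist_force: [1.0, -0.7, 1.6]
width: 0.002
grip_force: 0.9
```

>>> jog_arm --jaw '[1,1,1]' --translation '[[0,0,-0.25],[0,0,-0.25],[0,0,-0.25]]' --rot '[[0,0,0],[0,0,0],[0,0,0]]'

```text
clock: 9.15
eef_pos: [0.4763, -0.3328, 0.1492]
orientation: [3.14, -0.002, 3.012]
wrist_force: [0.2, -0.6, -0.4]
width: 0.005
grip_force: 0.0
```

```bash
python3 pin.py
```

```text
scene pin [0.0662 0.0801 0.0904] 44
scene cap [0.1392 0.1415] 135
scene ball [ 0.5465 -0.1629  0.134 ]
top pin [0.0845 0.0895 0.0923] 22
top cap [0.1374 0.1402] 42
top ball [ 0.5448 -0.1608  0.1318]
```

The pin top is at about 0.0905 m. Three strokes without the pop would give about 0.082, so it has popped to its stop. I do one more harmless stroke, then retreat upwards.

>>> jog_arm --jaw '[1,1,1,1,1]' --translation '[[0,0,0.2],[0,0,0.4],[0,0,0.5],[0,0,0.5],[0,0,0.25]]' --rot '[[0,0,0],[0,0,0],[0,0,0],[0,0,0],[0,0,0]]'

```text
clock: 9.88
eef_pos: [0.4768, -0.3332, 0.13]
orientation: [3.141, -0.0, 3.012]
wrist_force: [1.1, -0.7, 2.3]
width: 0.001
grip_force: 0.9
```

>>> jog_arm --jaw '[1,1,1,1,1]' --translation '[[0,0,-0.25],[0,0,-0.6],[0,0,-1],[0,0,-1],[0,0,-1]]' --rot '[[0,0,0],[0,0,0],[0,0,0],[0,0,0],[0,0,0]]'

```text
clock: 10.5
eef_pos: [0.4764, -0.3329, 0.2092]
orientation: [3.14, -0.002, 3.012]
wrist_force: [0.1, 0.3, -0.4]
width: 0.004
grip_force: 0.0
```

```bash
python3 pin.py; python3 -c "
import cv2
im=cv2.imread('pics/scene2.png')[150:310,130:390];cv2.imwrite('pics/fin.png',cv2.resize(im,None,fx=3,fy=3,interpolation=2))"
```

```text
scene pin [0.0661 0.0786 0.0914] 46
scene cap [0.1395 0.1418] 158
scene ball [ 0.5461 -0.1629  0.1334]
top pin [0.0833 0.0892 0.0915] 20
top cap [0.139  0.1409] 21
top ball [ 0.545  -0.1609  0.1324]
```

View pics/fin.png

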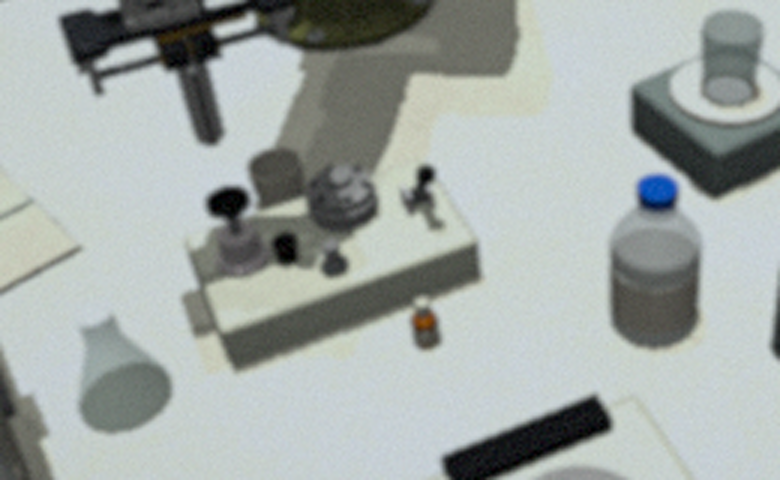

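The picture shows the lever leaning back (ball at 426,175), the pin out at (333,250), the cap up at (228,203), and everything else still standing. The pin height didn't change with the extra stroke, so it is at its stop.

```bash
python3 -c "
from bench import finish_job
print(finish_job())"
```

```text
the job is handed in; nothing more can be done
None
```

The job is handed in: the vent lever is shut against its back stop, four strokes popped the indicator pin fully out, the plunger is up, and nothing else looks moved in the last picture.

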